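# Turn a marine depth display out of its foam and face up on the bench mat

## Robot

A 7-joint arm with a two-finger parallel gripper is mounted at the origin on the work surface. World frame = base frame: x ahead of the robot, y to its left, z up, the work surface at z = 0. Lengths are in m, angles in rad, forces in N, time in s.
With the tool pointing down it reaches from about 0.425 to 0.95 m from the base axis. Payload 16.7 kg.
Tool frame: the origin (TCP) lies at the very end of the fingers, on their centre line; the grasp point (between the pads) lies 19 mm behind it; z points along the fingers, y is the direction in which the jaws open and shut (so a half turn about z gives the same grasp; the last joint's range is limited). The gripper opens to 94 mm and grips with 3 to 60 N. Pads are 16 mm wide; open, the fingers measure 119 mm over their backs; the gripper's body (75 mm by 177 mm) begins 78 mm behind the grasp point.
Start: joints at [-1.454, 0.426, 0.074, 1.606, -0.034, 1.111, -0.067], TCP at [0.178, 0.651, 0.205] pointing down, gripper open.
Joint ranges: [-2.85, 2.85], [-0.5, 2.14], [-1.23, 1.37], [0.21, 2.46], [-1.02, 4.16], [0.16, 2.05], [-2.73, 2.73]. Speed limits (rad/s): [1.89, 1.89, 2.39, 2.39, 3.01, 3.01, 3.01].

## Interface

Orientations are given as a unit quaternion [w, x, y, z].
In Python, from cell import sensors, snapshot, ctrl, silhouettes, pinpoint gives the robot as it stands.
- The arm moves only by the tool play_rows, never from a script. Its argument "series" is a list of rows, each an object with "translation": the shift along the tool's x, y, z in m, a list of three; "roll": the turn about the tool's z in degrees. A call has 1 to 8 rows; each row is the pose to reach, as a shift and turn from the pose commanded when the call began, along the tool's axes at that moment; what a row does not reach only later rows make up. A row lasts 1/12 s, in which the tool goes at most 41.7 mm and 7.16 degrees, less where a joint would pass 70% of its speed; a pose out of reach is approached as far as the arm can. A call with a gripper value outside its range is refused whole. "hand" is the closure, from 0 (fully open) to 1 (shut), set as the call begins (left out, the last holds). The fingers move at their own pace and stop on an object; "squeeze" is the grip in N (left out, the last holds). Time passes only in rows, so rows that repeat a pose let the fingers close. It gives the time, the measured TCP pose, the force and the opening at its end, in the units of the state.
- sensors.observe(): the state, without advancing time (a new reading comes with each control period).
- snapshot(name): name is "side" or "top" or "wrist"; returns a dict with "pixels" (400x640x3 uint8, blue, green, red), "fx", "fy", "cx", "cy" (pixels), "eye" and "attitude" of the camera in the world. Camera axes: x right, y up, looking along -z (the intrinsics and any distortion apply to the point x, -y, -z); pixel columns grow to the right and rows downward; lengths in m; the calibration is good to about 2 mm. A picture is of the moment at which its call begins. There is no depth.
- ctrl.job_done(): hands the job in, once; it reports no verdict.
Trained networks look in the newest picture that a camera, given by its name, has taken for a name from the list of things; names that differ only in an ending like _2 or _b are one class to them, and where a whole thing is asked for, a point or a joint stands for the part that bears it (a point fixed in the world has none). Each returns a list of dicts, best first, with "p" (0 to 1); they miss things now and then, are a little off and sometimes report something else, mostly with a low value. They report only what shows in the picture. A call takes as long as a camera call. They do not tell look-alikes from the thing itself.
- silhouettes(camera, query): "region" (400x640 bool, what is visible of it) and "extent" ([centre column, centre row, width, height] in pixels, round what is visible of it).
- pinpoint(camera, query): "location" ([column, row] in pixels: a listed point, or the origin of a listed thing).
The state is a dict: "time_s": time; "qpos": joint angles; "qvel": joint speeds; "joint_efforts": joint torques, N m; "ee_pos": TCP position; "orientation": TCP orientation; "force": force on the tool from outside, world axes, zero at the start; "torque": the same for the moment, N m; "width": opening from 0.0 (shut) to 1.0 (fully open).
Only numpy, scipy, OpenCV 4.12 (cv2) and the standard library are available. Lean on these libraries where they do the work, as an engineer would, in place of code of your own. Each camera call takes 0.05 s, during which the arm holds its last target.

## Task

The depth display with the orange knobs lies face down in its foam cutout. Take it by its two knobs and lift that end first, so that it tilts out of the foam, stand it on its other end on the green mat, and swing it on over so that it ends lying flat with its screen up near the middle of the mat. Keep hold of the knobs until it is down, then let go, and leave the display with the black knobs in its foam.

Things in the scene. Friction and masses are not known exactly. Their poses are not given: they have to be found in the camera images.
- display: White display box 100 x 46 x 26 mm (x, y, z), 0.15-0.3 kg, ORANGE band on the back, round orange knobs (16 mm across, 9 mm proud) on its long sides at x -38, z 13 mm; 64 mm (y) over both. Origin: centre of the screen, face down at the start; z: out of the back (up at the start); x: away from the knobs (and robot, at the start). The knobs are one free-turning spindle: held by them it swings freely.
- display_foot (a point): Centre of the display's end face away from the knobs, 88 mm from the knobs' line; it stands on this end as it is turned. It lies in a tight cutout that hugs its far half (display x -8 to +53 mm). Lift the knobs straight up: the foot stays down and draws in until it hangs. If the gripper keeps its heading, the screen then faces the robot, so swing the knobs on away from the robot.
- mat: Fixed green mat, 220 x 180 x 4 mm, bare, flat on the table left or right of the foam; origin: centre of its underside, top 4 mm above the table. The fixed grey foam slab is 160 x 260 mm, top 26 mm above the table, turned with the displays; they lie on its 6 mm floor. An open trench (display x -66 to -8 mm, floor at 6 mm) crosses the whole slab at the knobs, for fingers.
- spare: The look-alike: same white display, size and frame, face down in the other cutout of the same foam, 130 mm to one side (y) of the first, but with BLACK knobs and a black band. To be left alone.
Things that resemble listed ones, but are neither listed nor needed, are in the scene too. What is shaped like the display but pink, purple or yellow is not meant.

How it is judged:
On the way, in this order (a step that is already met when the one before it is completed fails the run):
1. the knob end is lifted first: the display is tilted by 20 degrees or more while its other end is still down in the cutout (angle between display's own z axis and vertical between 0.35 and 1.2 rad and height (world z) of display_foot below 0.032 m and distance of display_foot from where it was at the start of the episode below 0.06 m), for 0.1 s.
2. it stands steeply on the mat on the end away from the knobs (tilted 50 to 130 degrees) (angle between display's own z axis and vertical between 0.87 and 2.27 rad and height (world z) of display_foot below 0.025 m and horizontal distance between display_foot and mat below 0.12 m), for 0.1 s.
3. it is lowered screen up (turned over by 150 degrees or more) with the fingers still on it (angle between display's own z axis and vertical above 2.62 rad and contact force between the fingers and display above 0.2 N and horizontal distance between display and mat below 0.1 m), for 0.1 s.
At the end, for the whole second after the job is handed in: The display with the orange knobs lies flat on the mat with its screen up (within 10 degrees), its centre within 45 mm of the mat's centre, released and at rest; the display with the black knobs is within 15 mm of where it was (angle between display's own z axis and vertical above 2.97 rad and horizontal distance between display and mat below 0.045 m and height (world z) of display below 0.036 m and linear speed of display below 0.02 m/s and contact force between the fingers and display below 0.05 N and distance of spare from where it was at the start of the episode below 0.015 m); the robot touches nothing.
It fails at once if the display with the black knobs is pulled about or lifted (moved by more than 20 mm) (distance of spare from where it was at the start of the episode above 0.02 m).
It also fails if it takes over 51 s, if anything falls off the work surface, if the arm or the gripper's body presses on something with over 40 N, if the wrist force passes 120 N, or if a joint passes its speed limit or range.

## Working session

There is one attempt and no reset: what is moved stays moved. The work goes in short steps, Python scripts to look and compute and a tool call to move; the robot and the scene stay as the last step left them, time stands still between calls to the robot, and variables do not carry over. Pictures are saved under pics/ and viewed, and the job is handed in when it is done.

Besides the shell and the picture viewer there is one more tool, called as name(argument=value, ...), one argument or row to a line, values as JSON. play_rows: Moves the arm, as the interface text tells. Its arguments: {"type":"object","properties":{"series":{"type":"array"},"hand":{"type":"number"},"squeeze":{"type":"number"}},"required":["series"]}

```bash
mkdir -p pics; ls; cat > h.py <<'E'
import numpy as np, cv2
from cell import sensors, snapshot, ctrl, silhouettes, pinpoint
from scipy.spatial.transform import Rotation as R
def rot(q): return R.from_quat([q[1],q[2],q[3],q[0]]).as_matrix()
def ray(s,px):
    d=np.array([(px[0]-s['cx'])/s['fx'],-(px[1]-s['cy'])/s['fy'],-1.]) 
    A=np.array(s['attitude']); A=A if A.shape==(3,3) else rot(A)
    return np.array(s['eye']),A@d
def atz(s,px,z):
    e,d=ray(s,px); return e+d*(z-e[2])/d[2]
def proj(s,p):
    A=np.array(s['attitude']); A=A if A.shape==(3,3) else rot(A)
    c=A.T@(np.array(p)-np.array(s['eye'])); return [s['cx']+s['fx']*c[0]/-c[2], s['cy']-s['fy']*c[1]/-c[2]]
E
python3 - <<'E'
from h import *
print(sensors.observe())
for n in ['top','side','wrist']:
    s=snapshot(n); cv2.imwrite(f'pics/{n}0.png',s['pixels'])
    print(n,{k:v for k,v in s.items() if k!='pixels'})
    for q in ['display','display_foot','mat','spare']:
        for d in pinpoint(n,q)[:5]: print(q,d)
E
```

```text
pics
{'time_s': 0.0, 'qpos': array([-1.45348729,  0.42672847,  0.07383331,  1.6065894 , -0.03410118,
        1.11079761, -0.0671267 ]), 'qvel': array([ 6.65964578e-04, -1.34048107e-03,  1.21442431e-05,  2.10512993e-04,
       -1.01625456e-03,  8.81595266e-04, -8.17812616e-04]), 'joint_efforts': array([-3.77359856e-04, -9.35819077e+01,  3.66643980e+00, -4.54156673e+01,
       -4.86962660e-02,  2.04007857e-02,  1.87570718e-04]), 'ee_pos': array([0.17787153, 0.65069663, 0.20478522]), 'orientation': array([-4.18314649e-05,  1.33030132e-01,  9.91111792e-01, -6.30614723e-04]), 'force': array([ 0.35114994,  0.11535143, -0.66089389]), 'torque': array([-0.02418755, -0.0389156 ,  0.02333473]), 'width': 1.0022561980010465}
top {'fx': 452.32904955778326, 'fy': 452.32904955778326, 'cx': 319.38308064250225, 'cy': 198.02376491928484, 'eye': array([ 0.34134649, -0.09262768,  1.05145909]), 'attitude': array([-0.69729983, -0.05325314,  0.05439586,  0.71272585])}
display {'location': [267.2, 260.3], 'p': 0.71}
display {'location': [386.4, 200.0], 'p': 0.69}
display {'location': [464.1, 246.9], 'p': 0.6
[... 660 characters left out ...]
.5, 272.7], 'p': 0.78}
display {'location': [339.8, 256.0], 'p': 0.75}
display {'location': [312.6, 326.4], 'p': 0.66}
display {'location': [358.1, 251.6], 'p': 0.53}
display_foot {'location': [362.9, 249.2], 'p': 0.96}
display_foot {'location': [274.2, 252.6], 'p': 0.92}
display_foot {'location': [288.3, 317.8], 'p': 0.89}
display_foot {'location': [247.7, 201.2], 'p': 0.55}
mat {'location': [321.4, 149.9], 'p': 0.7}
spare {'location': [338.7, 212.9], 'p': 0.65}
wrist {'fx': 275.5205568770025, 'fy': 275.5205568770025, 'cx': 320.0759067553276, 'cy': 199.63843687214512, 'eye': array([0.10596154, 0.67038956, 0.38542783]), 'attitude': array([ 0.7878955 , -0.10288909, -0.07907815,  0.60198104])}
```

View pics/top0.png

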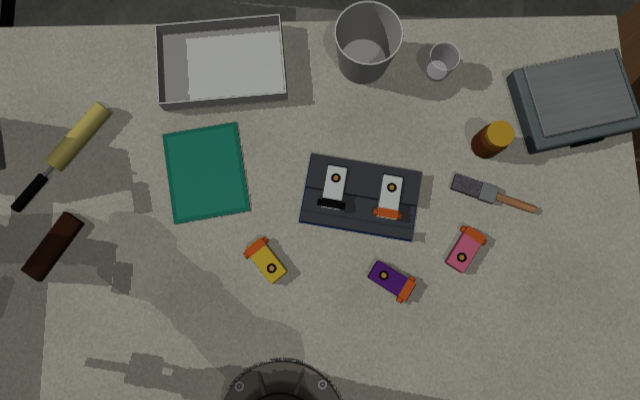

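View pics/side0.png

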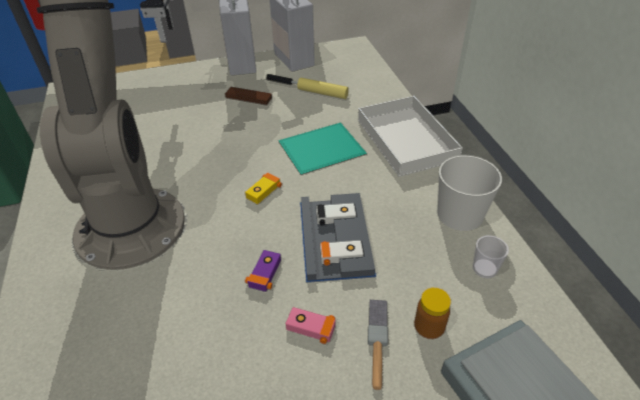

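View pics/wrist0.png

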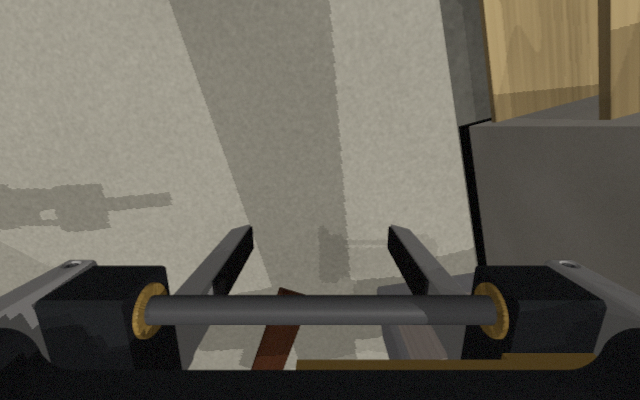

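```bash
python3 - <<'E'
from h import *
s=snapshot('top'); im=s['pixels']
cv2.imwrite('pics/c0.png',cv2.resize(im[140:250,290:430],None,fx=5,fy=5,interpolation=cv2.INTER_CUBIC))
S=snapshot('side')
cv2.imwrite('pics/c1.png',cv2.resize(S['pixels'][185:290,290:385],None,fx=5.5,fy=5.5,interpolation=cv2.INTER_CUBIC))
for c,p in (('top',s),('side',S)):
  for q in ['display','spare','mat']:
    for d in silhouettes(c,q):
        m=d['region'].astype(np.uint8); cs,_=cv2.findContours(m,0,2); k=max(cs,key=cv2.contourArea)
        r=cv2.minAreaRect(k); z=.004 if q=='mat' else .032
        b=np.array([atz(p,x,z)[:2] for x in cv2.boxPoints(r)])
        print(c,q,round(d['p'],2),np.round(d['extent']),'ctr',b.mean(0).round(4),'sides',np.linalg.norm(b-np.roll(b,1,0),axis=1).round(3),'ang',np.degrees(np.arctan2(*(b[1]-b[0])[::-1])).round(1))
# orange pixels
hsv=cv2.cvtColor(im,cv2.COLOR_BGR2HSV)
o=((hsv[...,0]<16)&(hsv[...,1]>150)&(hsv[...,2]>90)).astype(np.uint8); 
n,l,st,ce=cv2.connectedComponentsWithStats(o)
for i in range(1,n):
    if st[i,4]>30:
        r=cv2.minAreaRect(np.argwhere(l==i)[:,::-1].astype(np.float32)); print(ce[i],st[i,4],r, atz(s,ce[i],.025))
E
```

```text
top display 0.85 [466. 248.  40.  47.] ctr [ 0.376 -0.418] sides [0.062 0.102 0.062 0.101] ang -36.7
top display 0.72 [388. 201.  32.  43.] ctr [ 0.4957 -0.2555] sides [0.063 0.102 0.064 0.102] ang -11.6
top display 0.65 [391. 282.  44.  39.] ctr [ 0.3073 -0.2499] sides [0.101 0.061 0.102 0.06 ] ang -32.0
top display 0.6 [267. 261.  44.  50.] ctr [0.3613 0.0245] sides [0.1   0.063 0.1   0.062] ang -48.0
top spare 0.96 [332. 191.  26.  43.] ctr [ 0.5203 -0.1243] sides [0.062 0.104 0.063 0.104] ang -4.7
top mat 0.58 [206. 174.  85. 103.] ctr [0.5696 0.1731] sides [0.221 0.186 0.222 0.18 ] ang -81.6
top mat 0.56 [387. 198.  26.  45.] ctr [ 0.5007 -0.2548] sides [0.063 0.107 0.064 0.107] ang -4.4
side display 0.98 [342. 252.  42.  24.] ctr [ 0.4962 -0.2605] sides [0.071 0.106 0.072 0.101] ang -2.0
side display 0.77 [265. 188.  36.  32.] ctr [0.3607 0.0111] sides [0.07  0.122 0.075 0.117] ang 40.0
side display 0.59 [311. 325.  49.  36.] ctr [ 0.3753 -0.4301] sides [0.102 0.071 0.107 0.068] ang 58.5
side spare 0.66 [337. 214.  37.  25.] ctr [ 0.5213 -0.1404] sides [0.072 0.1   0.072 0.096] ang -14.5
side mat 0.61 [323. 151.  88.  50.] ctr [0.5781 0.1706] sides [0.184 0.272 0.199 0.247] ang 8.2
[386.705 212.71 ] 200 ((386.7431945800781, 212.54052734375), (27.619029998779297, 7.726752281188965), 9.462321281433105) [ 0.46165819 -0.24904141  0.025     ]
[473.84444444 234.22222222] 225 ((473.7022705078125, 233.87640380859375), (29.467941284179688, 8.585983276367188), 32.00538635253906) [ 0.4082539  -0.44443841  0.025     ]
[254.89497717 246.98173516] 219 ((255.10150146484375, 246.7351531982422), (8.58388900756836, 27.93282127380371), 50.710594177246094) [0.39031159 0.05202373 0.025     ]
[406.18454936 289.58369099] 233 ((406.4833068847656, 289.57843017578125), (8.822150230407715, 28.291725158691406), 30.465543746948242) [ 0.28851785 -0.28474298  0.025     ]
```

```bash
ls pics
```

```text
c0.png
c1.png
side0.png
top0.png
wrist0.png
```

View pics/c0.png

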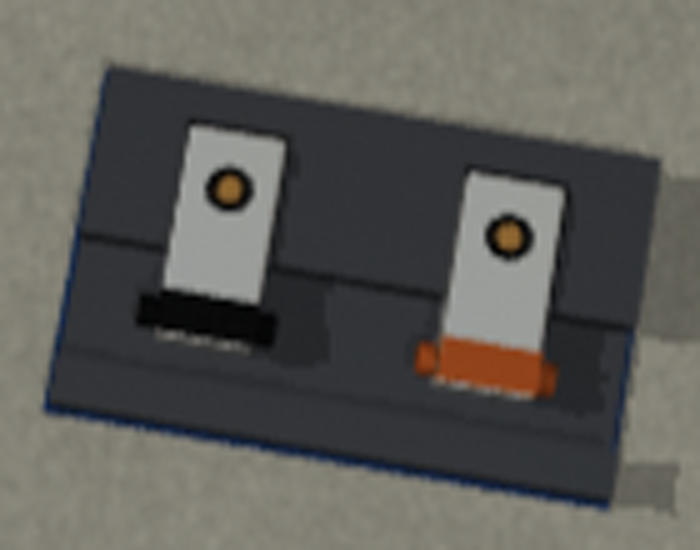

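View pics/c1.png

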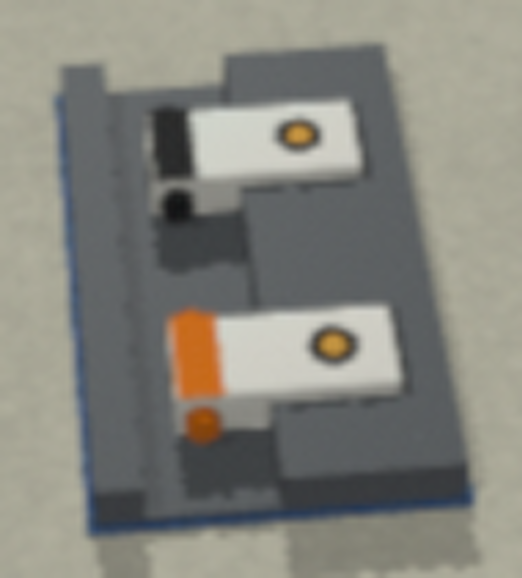

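```bash
python3 - <<'E'
from h import *
s=snapshot('top');S=snapshot('side')
def c(x,y,z): return atz(s,(290+(x+.5)/5-.5,140+(y+.5)/5-.5),z)
def d(x,y,z): return atz(S,(290+(x+.5)/5.5-.5,185+(y+.5)/5.5-.5),z)
for n,v in dict(TL=c(470,171,.032),TR=c(566,187,.032),BL=c(434,378,.032),BR=c(532,395,.032),kL=c(426,357,.019),kR=c(548,380,.019), fTL=c(108,67,.026),fTR=c(660,158,.026)).items(): print(n,v.round(4))
for n,v in dict(sFL=d(389,307,.032),sFR=d(402,388,.032),sNL=d(168,320,.032),sNR=d(176,405,.032),kR=d(204,427,.019)).items(): print(n,v.round(4))
x=c(470,171,.032)-c(434,378,.032);print(np.degrees(np.arctan2(x[1],x[0])))
x=c(566,187,.032)-c(532,395,.032);print(np.degrees(np.arctan2(x[1],x[0])))
f=c(108,67,.026)-c(660,158,.026);print(np.degrees(np.arctan2(-f[0],f[1])),np.linalg.norm(f))
# mat
hsv=cv2.cvtColor(s['pixels'],cv2.COLOR_BGR2HSV)
g=((hsv[...,0]>70)&(hsv[...,0]<95)&(hsv[...,1]>120)).astype(np.uint8)
cs,_=cv2.findContours(g,0,1);k=max(cs,key=cv2.contourArea);r=cv2.minAreaRect(k)
b=np.array([atz(s,x,.004)[:2] for x in cv2.boxPoints(r)]);print(r,b,b.mean(0))
hsv=cv2.cvtColor(S['pixels'],cv2.COLOR_BGR2HSV)
g=((hsv[...,0]>70)&(hsv[...,0]<95)&(hsv[...,1]>120)).astype(np.uint8)
cs,_=cv2.findContours(g,0,1);k=max(cs,key=cv2.contourArea);k=cv2.approxPolyDP(k,5,True)[:,0]
b=np.array([atz(S,x,.004)[:2] for x in k.astype(float)]);print(k,b,b.mean(0))
q=sensors.observe();print(rot(q['orientation']).round(3))
E
```

```text
TL [ 0.551  -0.2448  0.032 ]
TR [ 0.5425 -0.2886  0.032 ]
BL [ 0.4557 -0.2244  0.032 ]
BR [ 0.447  -0.2684  0.032 ]
kL [ 0.4669 -0.2228  0.019 ]
kR [ 0.4551 -0.2783  0.019 ]
fTL [ 0.6053 -0.0793  0.026 ]
fTR [ 0.5564 -0.3339  0.026 ]
sFL [ 0.5507 -0.2452  0.032 ]
sFR [ 0.5409 -0.2902  0.032 ]
sNL [ 0.4551 -0.2242  0.032 ]
sNR [ 0.4453 -0.2712  0.032 ]
kR [ 0.4562 -0.2761  0.019 ]
-12.123817561227703
-11.923286220507057
-10.863079187516647 0.25930083793725467
((204.83224487304688, 172.52621459960938), (90.8353500366211, 76.94143676757812), 81.11934661865234) [[0.666653   0.28262026]
 [0.69222858 0.10075577]
 [0.47403463 0.06671948]
 [0.45010251 0.24322474]] [0.57075468 0.17333006]
[[365 152]
 [340 123]
 [279 141]
 [301 173]] [[0.69001262 0.10721764]
 [0.66314146 0.27295897]
 [0.45243716 0.23820155]
 [0.48075752 0.07060223]] [0.57158719 0.1722451 ]
[[-0.965  0.264 -0.   ]
 [ 0.264  0.965 -0.   ]
 [ 0.    -0.    -1.   ]]
```

```bash
cat >> h.py <<'E'
def to(*p):
    o=sensors.observe(); M=rot(o['orientation']); print('t',round(o['time_s'],2),'at',o['ee_pos'].round(4),'heading y',np.degrees(np.arctan2(M[1,1],M[0,1])).round(2),'w',round(o['width'],3),'f',o['force'].round(1))
    for t in p: print(t,'->',(M.T@(np.array(t)-o['ee_pos'])).round(4))
E
python3 -c "
from h import *
to((.38,.45,.205),(.58,.25,.205),(.461,-.249,.2))"
```

```text
t 1.25 at [0.178  0.6511 0.2055] heading y 74.71 w 0.999 f [ 0.3 -0.4 -0.1]
(0.38, 0.45, 0.205) -> [-0.2479 -0.1407  0.0005]
(0.58, 0.25, 0.205) -> [-0.4935 -0.2809  0.0005]
(0.461, -0.249, 0.2) -> [-0.5103 -0.7936  0.0055]
```

play_rows(
  series=[
    {"translation": [-0.248, -0.141, 0], "roll": -3.8},
    {"translation": [-0.248, -0.141, 0], "roll": -3.8},
    {"translation": [-0.248, -0.141, 0], "roll": -3.8},
    {"translation": [-0.248, -0.141, 0], "roll": -3.8},
    {"translation": [-0.494, -0.281, 0], "roll": -3.8},
    {"translation": [-0.494, -0.281, 0], "roll": -3.8},
    {"translation": [-0.494, -0.281, 0], "roll": -3.8},
    {"translation": [-0.494, -0.281, 0], "roll": -3.8},
  ],
  hand=0,
  squeeze=25,
)

```text
time_s: 1.92
ee_pos: [0.4152, 0.4141, 0.2058]
orientation: [0.0, 0.1, 0.995, 0.0]
force: [-0.1, 0.8, 0.2]
width: 1.003
```

```bash
python3 -c "
from h import *
to((.56,.25,.205),(.58,.1,.205),(.461,-.249,.2));print(sensors.observe()['qpos'])"
```

```text
t 1.92 at [0.4152 0.4141 0.2058] heading y 78.51 w 1.003 f [-0.1  0.8  0.2]
(0.56, 0.25, 0.205) -> [-0.1746 -0.132   0.0007]
(0.58, 0.1, 0.205) -> [-0.2241 -0.275   0.0007]
(0.461, -0.249, 0.2) -> [-0.177  -0.6407  0.0055]
[-1.0390756   0.28244421  0.1769635   1.81757706 -0.05687154  1.04595118
  0.52977995]
```

play_rows(
  series=[
    {"translation": [-0.2, -0.22, 0], "roll": 0},
    {"translation": [-0.2, -0.22, 0], "roll": 0},
    {"translation": [-0.2, -0.22, 0], "roll": 0},
    {"translation": [-0.2, -0.22, 0], "roll": 0},
    {"translation": [-0.2, -0.22, 0], "roll": 0},
    {"translation": [-0.2, -0.22, 0], "roll": 0},
    {"translation": [-0.2, -0.22, 0], "roll": 0},
    {"translation": [-0.2, -0.32, 0], "roll": 0},
  ],
)

```text
time_s: 2.58
ee_pos: [0.5599, 0.1226, 0.2055]
orientation: [0.001, 0.1, 0.995, -0.0]
force: [-0.8, -0.0, -0.3]
width: 1.002
```

```bash
python3 -c "
from h import *
to((.461,-.249,.2));print(sensors.observe()['qpos'])"
```

```text
t 2.58 at [0.5599 0.1226 0.2055] heading y 78.5 w 1.002 f [-0.8 -0.  -0.3]
(0.461, -0.249, 0.2) -> [ 0.0228 -0.3838  0.0055]
[-0.60675846  0.26568118  0.33512567  1.85548535 -0.09952263  1.03487288
  1.13830666]
```

play_rows(
  series=[
    {"translation": [0.023, -0.384, 0.06], "roll": 0},
    {"translation": [0.023, -0.384, 0.06], "roll": 0},
    {"translation": [0.023, -0.384, 0.06], "roll": 0},
    {"translation": [0.023, -0.384, 0.06], "roll": 0},
    {"translation": [0.023, -0.384, 0.06], "roll": 0},
    {"translation": [0.023, -0.384, 0.06], "roll": 0},
    {"translation": [0.023, -0.384, 0.06], "roll": 0},
    {"translation": [0.023, -0.384, 0.06], "roll": 0},
  ],
)

```text
time_s: 3.25
ee_pos: [0.471, -0.1959, 0.1542]
orientation: [0.0, 0.1, 0.995, 0.0]
force: [1.2, -0.3, 0.7]
width: 1.003
```

```bash
python3 -c "
from h import *
to((.461,-.249,.1))"
```

```text
t 3.25 at [ 0.471  -0.1959  0.1542] heading y 78.53 w 1.003 f [ 1.2 -0.3  0.7]
(0.461, -0.249, 0.1) -> [-0.0007 -0.054   0.0542]
```

play_rows(
  series=[
    {"translation": [-0.001, -0.054, 0.03], "roll": 0},
    {"translation": [-0.001, -0.054, 0.054], "roll": 0},
    {"translation": [-0.001, -0.054, 0.054], "roll": 0},
    {"translation": [-0.001, -0.054, 0.054], "roll": 0},
    {"translation": [-0.001, -0.054, 0.054], "roll": 0},
  ],
)

```text
time_s: 3.67
ee_pos: [0.4623, -0.247, 0.1006]
orientation: [0.0, 0.1, 0.995, 0.0]
force: [0.4, -0.0, 0.7]
width: 1.0
```

```bash
python3 -c "
from h import *
to((.4613,-.2494,.009))
for n in ['wrist','side']:
  s=snapshot(n);cv2.imwrite('pics/%s1.png'%n,s['pixels'])
  print(n,[d for d in pinpoint(n,'display')[:3]])
  print(proj(s,(.4613,-.2494,.019)),proj(s,(.4613+.032*.199,-.2494+.032*.98,.019)),proj(s,(.4613-.032*.199,-.2494-.032*.98,.019)))
cv2.imwrite('pics/side1c.png',cv2.resize(s['pixels'][170:300,270:400],None,fx=4.5,fy=4.5))
"
```

```text
t 3.67 at [ 0.4623 -0.247   0.1006] heading y 78.52 w 1.0 f [ 0.4 -0.   0.7]
(0.4613, -0.2494, 0.009) -> [ 0.0005 -0.0026  0.0916]
wrist [{'location': [281.9, 41.9], 'p': 0.87}, {'location': [130.4, 152.2], 'p': 0.85}, {'location': [598.5, 33.6], 'p': 0.69}]
[np.float64(317.51055741446476), np.float64(203.93641755589115)] [np.float64(349.94338399137513), np.float64(203.9580527195426)] [np.float64(285.0688782714859), np.float64(203.9147764869044)]
side [{'location': [263.1, 192.9], 'p': 0.89}, {'location': [339.5, 256.3], 'p': 0.77}, {'location': [267.4, 273.0], 'p': 0.74}]
[np.float64(325.5851760472358), np.float64(253.3567505800355)] [np.float64(324.48202717980314), np.float64(243.29217025848476)] [np.float64(326.7322346363358), np.float64(263.82194131207996)]
```

View pics/wrist1.png

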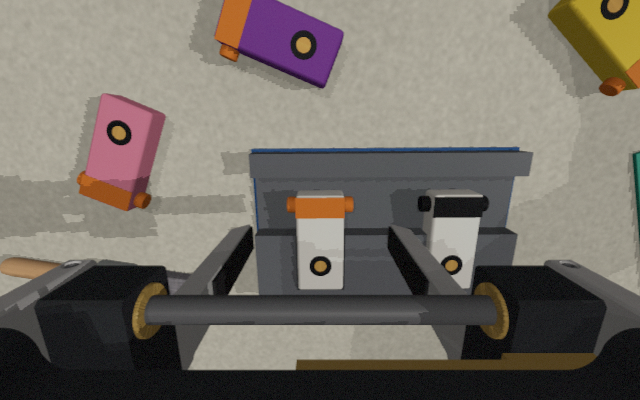

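View pics/side1c.png

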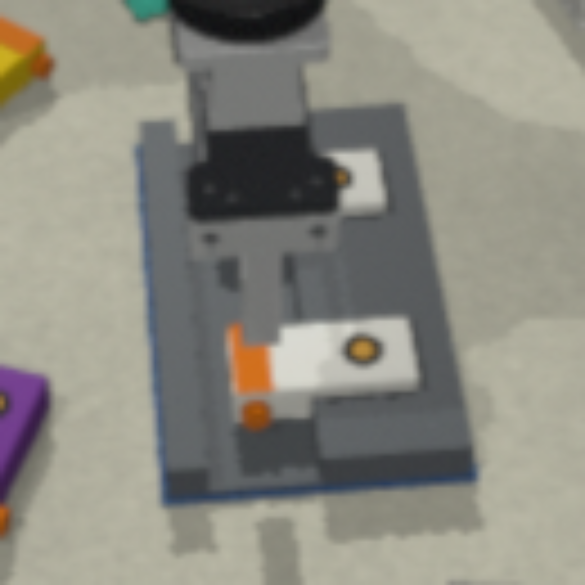

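play_rows(
  series=[
    {"translation": [0.001, -0.001, 0.03], "roll": 0},
    {"translation": [0.001, -0.001, 0.055], "roll": 0},
    {"translation": [0.001, -0.001, 0.07], "roll": 0},
    {"translation": [0.001, -0.001, 0.08], "roll": 0},
    {"translation": [0.001, -0.001, 0.087], "roll": 0},
    {"translation": [0.001, -0.001, 0.091], "roll": 0},
    {"translation": [0.001, -0.001, 0.091], "roll": 0},
    {"translation": [0.001, -0.001, 0.091], "roll": 0},
  ],
)

```text
time_s: 4.53
ee_pos: [0.4612, -0.2482, 0.0097]
orientation: [0.0, 0.1, 0.995, -0.0]
force: [0.2, -0.3, 0.2]
width: 1.003
```

```bash
python3 -c "
from h import *
to((.4613,-.2494,.009))
for n in ['wrist','side']:
  s=snapshot(n);cv2.imwrite('pics/%s2.png'%n,s['pixels'])
cv2.imwrite('pics/side2c.png',cv2.resize(s['pixels'][190:290,280:400],None,fx=5,fy=5))
"
```

```text
t 4.53 at [ 0.4612 -0.2482  0.0097] heading y 78.51 w 1.003 f [ 0.2 -0.3  0.2]
(0.4613, -0.2494, 0.009) -> [-0.0004 -0.0011  0.0007]
```

View pics/wrist2.png

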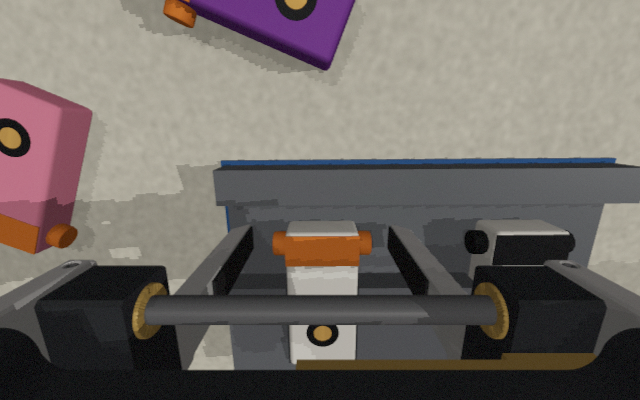

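View pics/side2c.png

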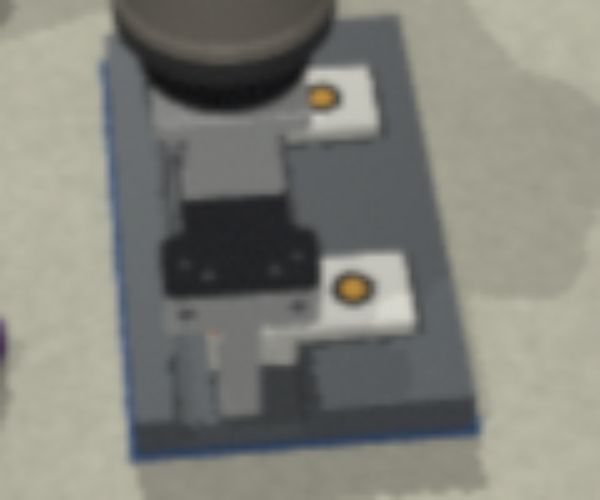

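play_rows(
  series=[
    {"translation": [0, 0, 0], "roll": 0},
    {"translation": [0, 0, 0], "roll": 0},
    {"translation": [0, 0, 0], "roll": 0},
    {"translation": [0, 0, 0], "roll": 0},
    {"translation": [0, 0, 0], "roll": 0},
    {"translation": [0, 0, 0], "roll": 0},
    {"translation": [0, 0, 0], "roll": 0},
    {"translation": [0, 0, 0], "roll": 0},
  ],
  hand=1,
  squeeze=25,
)

```text
time_s: 5.3
ee_pos: [0.4607, -0.2481, 0.0092]
orientation: [-0.0, 0.1, 0.995, 0.0]
force: [-0.1, 1.6, 3.0]
width: 0.678
```

```bash
python3 -c "
from h import *
to((.4613,-.2494,.009))
for n in ['wrist']:
  s=snapshot(n);cv2.imwrite('pics/%s3.png'%n,s['pixels'])
"
```

```text
t 5.3 at [ 0.4607 -0.2481  0.0092] heading y 78.51 w 0.678 f [-0.1  1.6  3. ]
(0.4613, -0.2494, 0.009) -> [-0.0008 -0.0012  0.0002]
```

View pics/wrist3.png

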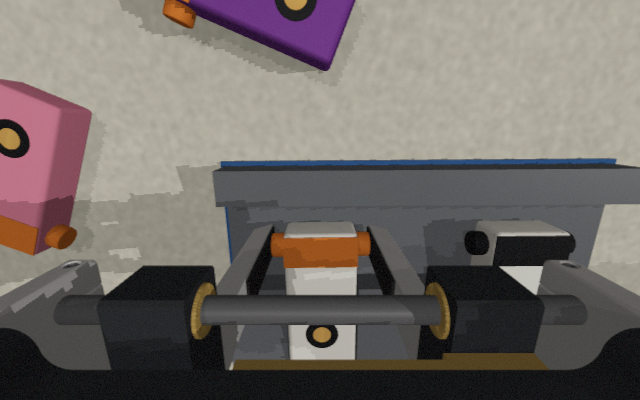

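play_rows(
  series=[
    {"translation": [0, 0, -0.006], "roll": 0},
    {"translation": [0, 0, -0.013], "roll": 0},
    {"translation": [0, 0, -0.021], "roll": 0},
    {"translation": [0, 0, -0.029], "roll": 0},
    {"translation": [0, 0, -0.037], "roll": 0},
    {"translation": [0, 0, -0.045], "roll": 0},
    {"translation": [0, 0, -0.045], "roll": 0},
    {"translation": [0, 0, -0.045], "roll": 0},
  ],
)

```text
time_s: 6.02
ee_pos: [0.4608, -0.2481, 0.0546]
orientation: [0.0, 0.1, 0.995, 0.0]
force: [-1.6, -0.1, -0.1]
width: 0.678
```

```bash
python3 -c "
from h import *
to((.4613,-.2494,.009))
for n in ['side']:
  s=snapshot(n);cv2.imwrite('pics/%s4.png'%n,cv2.resize(s['pixels'][170:290,270:400],None,fx=5,fy=5))
"
```

```text
t 6.02 at [ 0.4608 -0.2481  0.0546] heading y 78.52 w 0.678 f [-1.6 -0.1 -0.1]
(0.4613, -0.2494, 0.009) -> [-0.0007 -0.0012  0.0456]
```

View pics/side4.png

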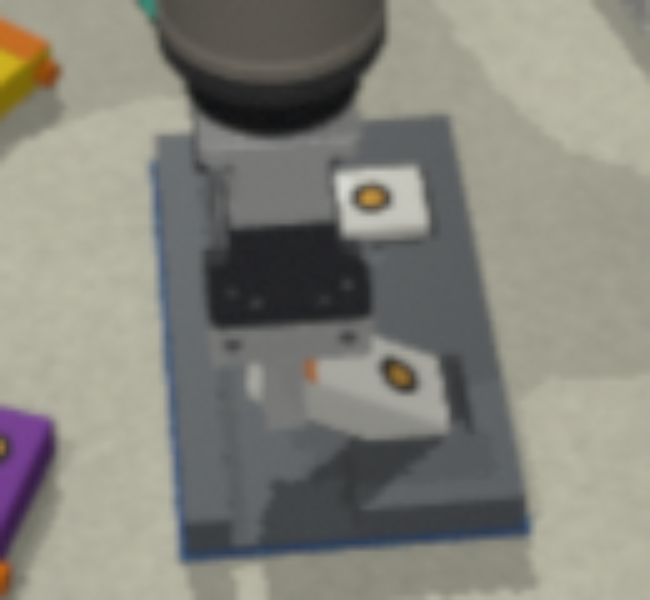

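play_rows(
  series=[
    {"translation": [0, 0, -0.008], "roll": 0},
    {"translation": [0, 0, -0.016], "roll": 0},
    {"translation": [0, 0, -0.024], "roll": 0},
    {"translation": [0, 0, -0.031], "roll": 0},
    {"translation": [0, 0, -0.037], "roll": 0},
    {"translation": [0, 0, -0.042], "roll": 0},
    {"translation": [0, 0, -0.047], "roll": 0},
    {"translation": [0, 0, -0.053], "roll": 0},
  ],
)

```text
time_s: 6.73
ee_pos: [0.4606, -0.248, 0.1075]
orientation: [-0.0, 0.1, 0.995, 0.0]
force: [-0.4, 0.9, -1.6]
width: 0.68
```

play_rows(
  series=[
    {"translation": [0, 0, -0.01], "roll": 0},
    {"translation": [0, 0, -0.02], "roll": 0},
    {"translation": [0, 0, -0.03], "roll": 0},
    {"translation": [0, 0, -0.042], "roll": 0},
    {"translation": [0, 0, -0.055], "roll": 0},
    {"translation": [0, 0, -0.06], "roll": 0},
    {"translation": [0, 0, -0.06], "roll": 0},
    {"translation": [0, 0, -0.06], "roll": 0},
  ],
)

```text
time_s: 7.4
ee_pos: [0.4608, -0.248, 0.1672]
orientation: [0.0, 0.1, 0.995, 0.0]
force: [0.1, -0.2, -2.4]
width: 0.677
```

```bash
python3 -c "
from h import *
to((.509,.1856,.15),(.509,.1856,.10))
for n in ['side','wrist']:
  s=snapshot(n);cv2.imwrite('pics/%s5.png'%n,s['pixels'])
"
```

```text
t 7.4 at [ 0.4608 -0.248   0.1672] heading y 78.52 w 0.677 f [ 0.1 -0.2 -2.4]
(0.509, 0.1856, 0.15) -> [0.0391 0.4345 0.0173]
(0.509, 0.1856, 0.1) -> [0.0391 0.4345 0.0673]
```

View pics/side5.png

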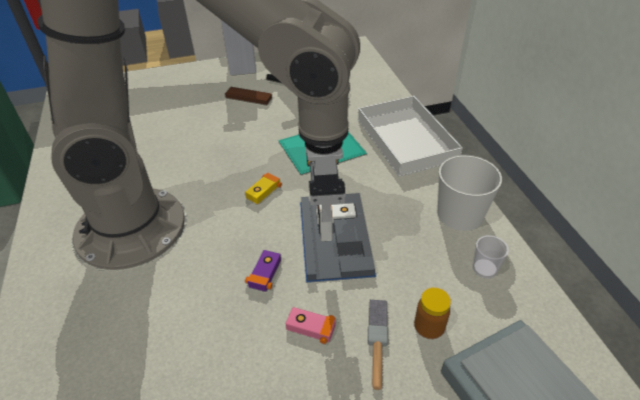

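View pics/wrist5.png

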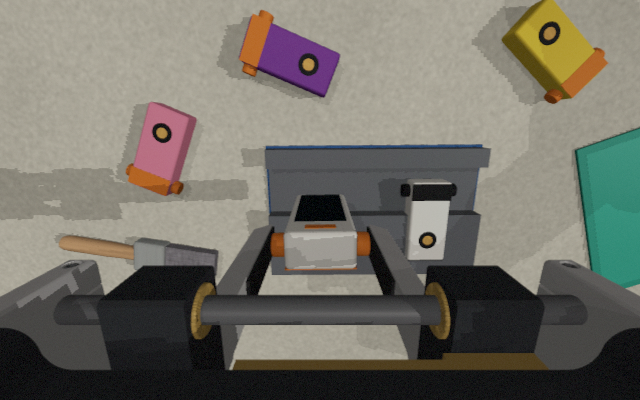

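play_rows(
  series=[
    {"translation": [0.001, 0.01, 0], "roll": 0},
    {"translation": [0.003, 0.03, 0], "roll": 0},
    {"translation": [0.005, 0.055, 0], "roll": 0},
    {"translation": [0.008, 0.085, 0], "roll": 0},
    {"translation": [0.011, 0.115, 0], "roll": 0},
    {"translation": [0.014, 0.145, 0], "roll": 0},
    {"translation": [0.017, 0.175, 0], "roll": 0},
    {"translation": [0.02, 0.205, 0], "roll": 0},
  ],
)

```text
time_s: 8.17
ee_pos: [0.4814, -0.0411, 0.1667]
orientation: [-0.0, 0.1, 0.995, -0.0]
force: [0.3, 0.6, -2.3]
width: 0.679
```

play_rows(
  series=[
    {"translation": [0.003, 0.03, 0], "roll": 0},
    {"translation": [0.006, 0.06, 0], "roll": 0},
    {"translation": [0.009, 0.09, 0], "roll": 0},
    {"translation": [0.012, 0.12, 0], "roll": 0},
    {"translation": [0.015, 0.15, 0], "roll": 0},
    {"translation": [0.018, 0.18, 0], "roll": 0},
    {"translation": [0.019, 0.2, 0], "roll": 0},
    {"translation": [0.019, 0.21, 0], "roll": 0},
  ],
)

```text
time_s: 8.83
ee_pos: [0.5044, 0.17, 0.1664]
orientation: [-0.0, 0.098, 0.995, -0.0]
force: [0.4, 0.1, -1.5]
width: 0.678
```

```bash
python3 -c "
from h import *
to((.509,.1856,.15),(.509,.1856,.083))
"
```

```text
t 8.83 at [0.5044 0.17   0.1664] heading y 78.71 w 0.678 f [ 0.4  0.1 -1.5]
(0.509, 0.1856, 0.15) -> [-0.0015  0.0163  0.0164]
(0.509, 0.1856, 0.083) -> [-0.0015  0.0163  0.0834]
```

play_rows(
  series=[
    {"translation": [-0.001, 0.016, 0.01], "roll": 0},
    {"translation": [-0.001, 0.016, 0.025], "roll": 0},
    {"translation": [-0.001, 0.016, 0.04], "roll": 0},
    {"translation": [-0.001, 0.016, 0.055], "roll": 0},
    {"translation": [-0.001, 0.016, 0.067], "roll": 0},
    {"translation": [-0.001, 0.016, 0.075], "roll": 0},
    {"translation": [-0.001, 0.016, 0.08], "roll": 0},
    {"translation": [-0.001, 0.016, 0.08], "roll": 0},
  ],
)

```text
time_s: 9.5
ee_pos: [0.5088, 0.1814, 0.0862]
orientation: [-0.001, 0.1, 0.995, -0.001]
force: [-0.8, -0.1, -3.3]
width: 0.675
```

```bash
python3 -c "
from h import *
to((.509,.1856,.15),(.509,.1856,.083))
for n in ['side','wrist','top']:
  s=snapshot(n);cv2.imwrite('pics/%s6.png'%n,s['pixels'] if n!='side' else cv2.resize(s['pixels'][50:200,240:400],None,fx=4,fy=4))
"
```

```text
t 9.5 at [0.5088 0.1814 0.0862] heading y 78.5 w 0.675 f [-0.8 -0.1 -3.3]
(0.509, 0.1856, 0.15) -> [ 0.0007  0.0041 -0.0638]
(0.509, 0.1856, 0.083) -> [0.0006 0.0042 0.0032]
```

View pics/side6.png

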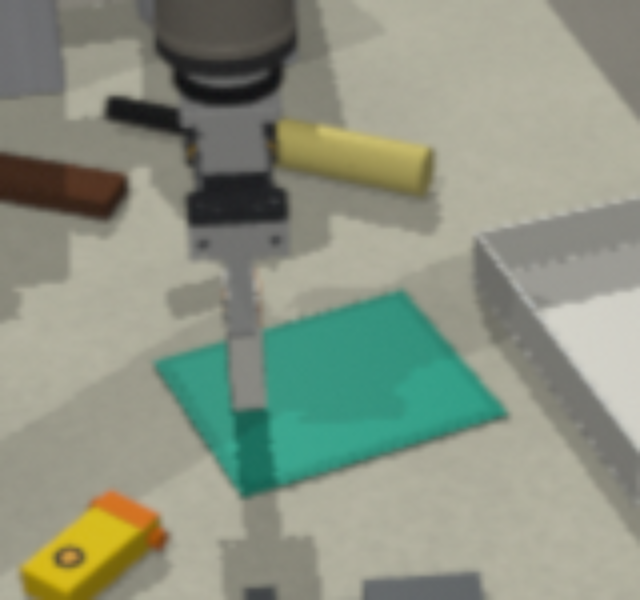

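View pics/wrist6.png

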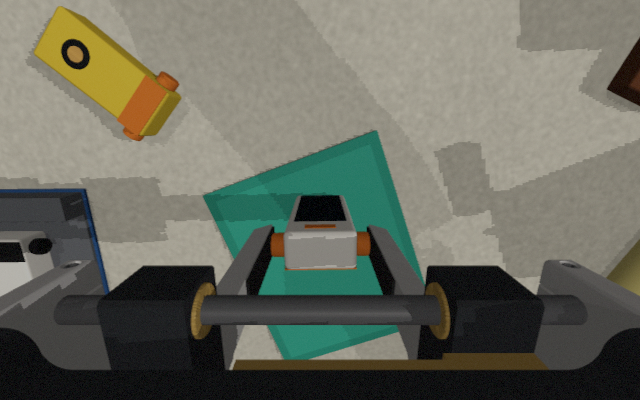

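play_rows(
  series=[
    {"translation": [0, 0, 0.003], "roll": 0},
    {"translation": [0, 0, 0.005], "roll": 0},
    {"translation": [-0.004, 0, 0.005], "roll": 0},
    {"translation": [-0.01, 0, 0.0045], "roll": 0},
    {"translation": [-0.016, 0, 0.0045], "roll": 0},
    {"translation": [-0.024, 0, 0.005], "roll": 0},
    {"translation": [-0.033, 0, 0.0065], "roll": 0},
    {"translation": [-0.033, 0, 0.0065], "roll": 0},
  ],
)

```text
time_s: 10.32
ee_pos: [0.5435, 0.1747, 0.0804]
orientation: [0.0, 0.101, 0.995, -0.0]
force: [1.4, 0.2, 4.9]
width: 0.678
```

```bash
python3 -c "
from h import *
to((.608,.165,.007))
for n in ['side','wrist']:
  s=snapshot(n);cv2.imwrite('pics/%s7.png'%n,s['pixels'] if n!='side' else cv2.resize(s['pixels'][50:200,240:400],None,fx=4,fy=4))
"
```

```text
t 10.32 at [0.5435 0.1747 0.0804] heading y 78.45 w 0.678 f [1.4 0.2 4.9]
(0.608, 0.165, 0.007) -> [-0.065   0.0034  0.0735]
```

View pics/side7.png

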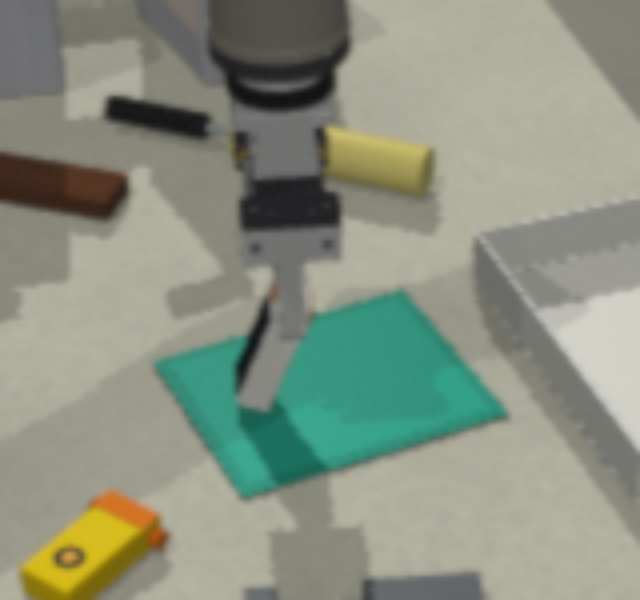

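View pics/wrist7.png

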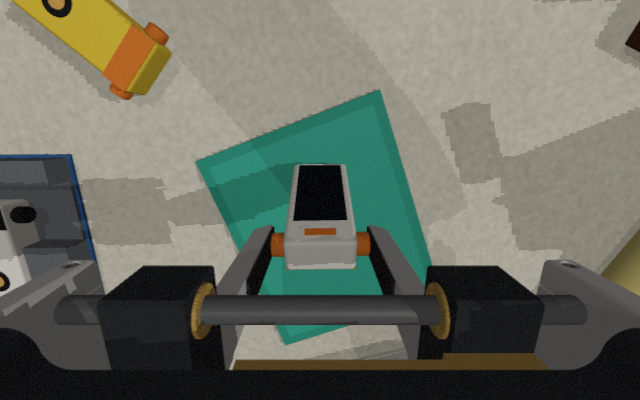

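play_rows(
  series=[
    {"translation": [-0.009, 0.001, 0.003], "roll": 0},
    {"translation": [-0.018, 0.002, 0.007], "roll": 0},
    {"translation": [-0.025, 0.003, 0.011], "roll": 0},
    {"translation": [-0.032, 0.003, 0.0155], "roll": 0},
    {"translation": [-0.038, 0.003, 0.0205], "roll": 0},
    {"translation": [-0.044, 0.003, 0.0265], "roll": 0},
    {"translation": [-0.049, 0.003, 0.0325], "roll": 0},
    {"translation": [-0.053, 0.003, 0.0385], "roll": 0},
  ],
)

```text
time_s: 11.08
ee_pos: [0.5941, 0.1676, 0.0411]
orientation: [-0.0, 0.1, 0.995, -0.0]
force: [1.6, 0.1, -0.8]
width: 0.678
```

```bash
python3 -c "
from h import *
to((.608,.165,.007))
for n in ['side','wrist']:
  s=snapshot(n);cv2.imwrite('pics/%s8.png'%n,s['pixels'] if n!='side' else cv2.resize(s['pixels'][50:200,240:400],None,fx=4,fy=4))
"
```

```text
t 11.08 at [0.5941 0.1676 0.0411] heading y 78.51 w 0.678 f [ 1.6  0.1 -0.8]
(0.608, 0.165, 0.007) -> [-0.0141  0.0002  0.0341]
```

View pics/side8.png

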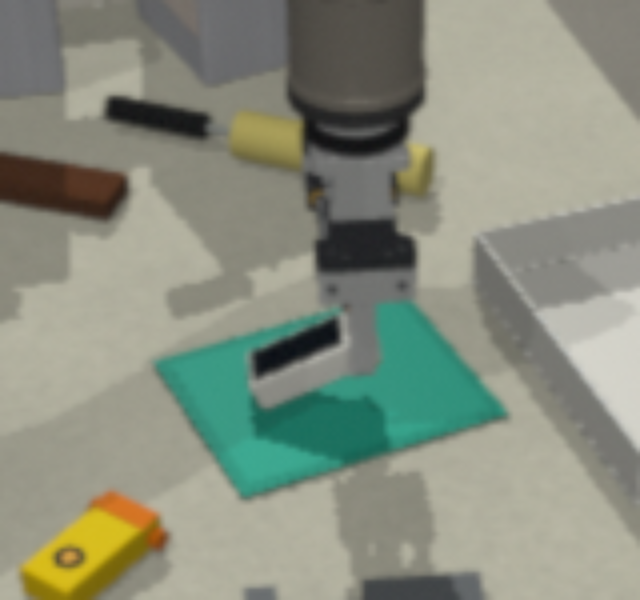

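play_rows(
  series=[
    {"translation": [-0.003, 0, 0.006], "roll": 0},
    {"translation": [-0.006, 0, 0.0125], "roll": 0},
    {"translation": [-0.009, 0, 0.0195], "roll": 0},
    {"translation": [-0.011, 0, 0.0255], "roll": 0},
    {"translation": [-0.012, 0, 0.03], "roll": 0},
    {"translation": [-0.013, 0, 0.033], "roll": 0},
    {"translation": [-0.013, 0, 0.033], "roll": 0},
    {"translation": [-0.013, 0, 0.033], "roll": 0},
  ],
)

```text
time_s: 11.85
ee_pos: [0.6068, 0.165, 0.009]
orientation: [-0.0, 0.1, 0.995, -0.0]
force: [-0.5, 0.5, -2.1]
width: 0.678
```

```bash
python3 -c "
from h import *
to((.608,.165,.007))
for n in ['side','wrist']:
  s=snapshot(n);cv2.imwrite('pics/%s9.png'%n,s['pixels'] if n!='side' else cv2.resize(s['pixels'][50:200,240:400],None,fx=4,fy=4))
"
```

```text
t 11.85 at [0.6068 0.165  0.009 ] heading y 78.51 w 0.678 f [-0.5  0.5 -2.1]
(0.608, 0.165, 0.007) -> [-0.0011  0.0003  0.002 ]
```

View pics/side9.png

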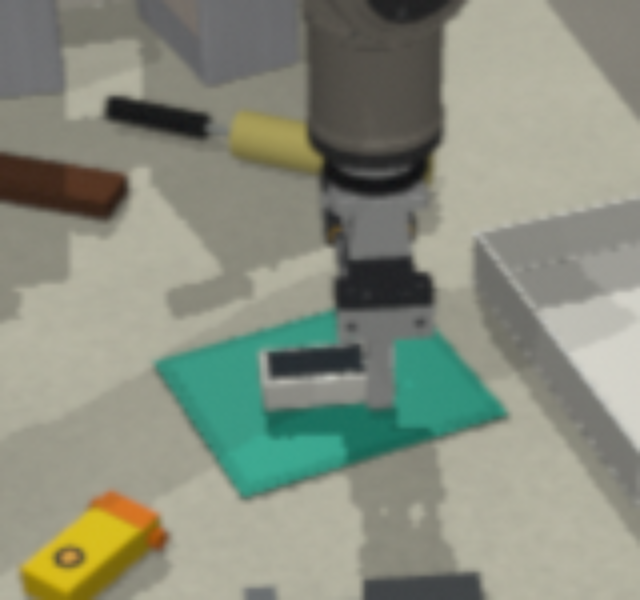

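View pics/wrist9.png

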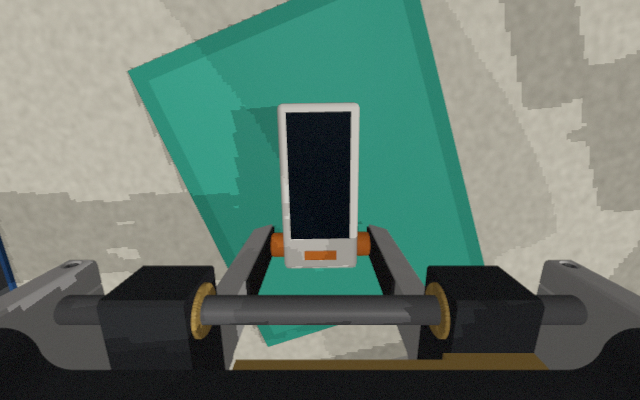

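play_rows(
  series=[
    {"translation": [0, 0, 0.001], "roll": 0},
    {"translation": [0, 0, 0.0015], "roll": 0},
    {"translation": [0, 0, 0.0015], "roll": 0},
    {"translation": [0, 0, 0.0015], "roll": 0},
  ],
)

```text
time_s: 12.28
ee_pos: [0.6072, 0.1651, 0.0078]
orientation: [0.0, 0.1, 0.995, 0.0]
force: [1.6, -1.2, -0.4]
width: 0.675
```

play_rows(
  series=[
    {"translation": [0, 0, 0], "roll": 0},
    {"translation": [0, 0, 0], "roll": 0},
    {"translation": [0, 0, 0], "roll": 0},
    {"translation": [0, 0, 0], "roll": 0},
    {"translation": [0, 0, 0], "roll": 0},
    {"translation": [0, 0, 0], "roll": 0},
    {"translation": [0, 0, 0], "roll": 0},
    {"translation": [0, 0, 0], "roll": 0},
  ],
  hand=0,
)

```text
time_s: 12.95
ee_pos: [0.607, 0.165, 0.0076]
orientation: [-0.0, 0.1, 0.995, -0.0]
force: [-0.2, 0.8, 0.6]
width: 0.999
```

play_rows(
  series=[
    {"translation": [0, 0, -0.01], "roll": 0},
    {"translation": [0, 0, -0.025], "roll": 0},
    {"translation": [0, 0, -0.05], "roll": 0},
    {"translation": [0, 0, -0.08], "roll": 0},
    {"translation": [0, 0, -0.11], "roll": 0},
    {"translation": [0, 0, -0.14], "roll": 0},
    {"translation": [0, 0, -0.16], "roll": 0},
    {"translation": [0, 0, -0.16], "roll": 0},
  ],
)

```text
time_s: 13.62
ee_pos: [0.6091, 0.1655, 0.173]
orientation: [0.003, 0.1, 0.995, 0.002]
force: [1.3, 0.1, -0.1]
width: 0.997
```

```bash
python3 -c "
from h import *
to((.608,.165,.007))
for n in ['side','wrist','top']:
  s=snapshot(n);cv2.imwrite('pics/%s10.png'%n,s['pixels'])
  for q,z in (('display',.03),('mat',.004),('spare',.006)):
    print(n,q,[(d['location'],d['p'],atz(s,d['location'],z).round(3)) for d in pinpoint(n,q)[:5]])
"
```

```text
t 13.62 at [0.6091 0.1655 0.173 ] heading y 78.49 w 0.997 f [ 1.3  0.1 -0.1]
(0.608, 0.165, 0.007) -> [ 0.0019 -0.0013  0.166 ]
side display [([322.6, 141.2], 0.95, array([0.573, 0.164, 0.03 ])), ([314.6, 328.1], 0.94, array([ 0.38 , -0.444,  0.03 ])), ([261.8, 193.0], 0.84, array([ 0.353, -0.007,  0.03 ])), ([265.5, 271.1], 0.77, array([ 0.311, -0.269,  0.03 ]))]
side mat [([317.2, 147.4], 0.79, array([0.558, 0.172, 0.004]))]
side spare [([335.6, 214.6], 0.7, array([ 0.527, -0.12 ,  0.006]))]
wrist display [([320.0, 158.4], 0.95, array([0.568, 0.172, 0.03 ]))]
wrist mat []
wrist spare [([80.5, 171.9], 0.87, array([ 0.528, -0.124,  0.006]))]
top display [([392.5, 282.8], 0.78, array([ 0.304, -0.254,  0.03 ])), ([200.5, 173.1], 0.77, array([0.562, 0.177, 0.03 ])), ([266.7, 257.4], 0.73, array([0.366, 0.025, 0.03 ])), ([460.8, 245.7], 0.57, array([ 0.383, -0.412,  0.03 ]))]
top mat [([205.0, 170.1], 0.68, array([0.575, 0.173, 0.004]))]
top spare [([335.9, 190.4], 0.8, array([ 0.519, -0.135,  0.006]))]
```

View pics/side10.png

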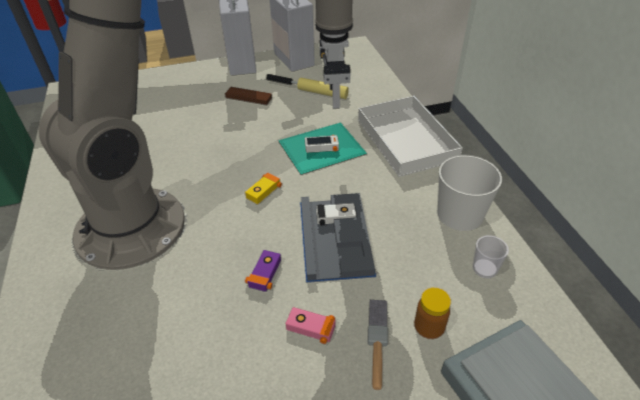

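View pics/wrist10.png

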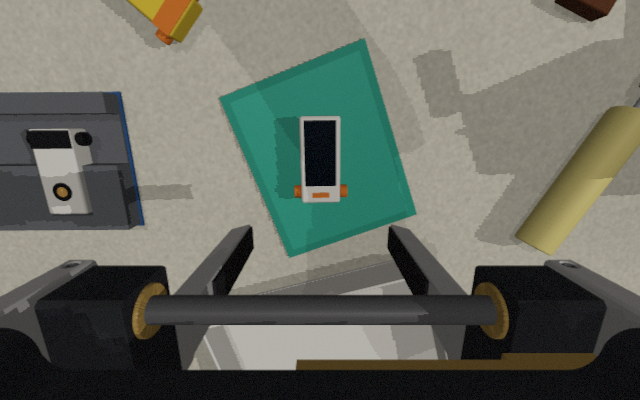

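play_rows(
  series=[
    {"translation": [0, 0, 0], "roll": 0},
    {"translation": [0, 0, 0], "roll": 0},
    {"translation": [0, 0, 0], "roll": 0},
    {"translation": [0, 0, 0], "roll": 0},
  ],
)

```text
time_s: 14.55
ee_pos: [0.607, 0.165, 0.1676]
orientation: [-0.0, 0.1, 0.995, -0.0]
force: [-0.2, 0.4, 0.6]
width: 0.999
```

```bash
python3 -c "
from h import *
to((.608,.165,.007)); print(ctrl.job_done())"
```

```text
t 14.55 at [0.607  0.165  0.1676] heading y 78.51 w 0.999 f [-0.2  0.4  0.6]
(0.608, 0.165, 0.007) -> [-0.001   0.0002  0.1606]
the job is handed in; nothing more can be done
None
```

I took the orange-knobbed display by its knobs and tilted it knob end first out of the foam. I carried it hanging to the mat, stood it on its other end and swung it over away from the robot. I let go only once it was down, then handed the job in at 14.6 s; no verdict was reported.

**Final pose:** the last pictures show the display lying on the mat with its screen up. Its centre is within about 10 mm of the mat's centre in the top and wrist views; the side view's own two network estimates put it at about 17 mm. All are inside the 45 mm limit.

**Spare and gripper:** the display with the black knobs is still in its cutout. The network estimates of its position differ by about 15 mm between cameras, so I judged it unmoved by eye. The gripper is open and about 160 mm clear of the display.

**Flatness:** I judged it by eye and by the grip height, about 1° before the last 1.5 mm of lowering. I did not measure it separately after release.

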